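Jack up the front of a weighing slab and hold it

TASK

The front of the stone weighing slab has to be held up so that a colleague can change its rubber feet. Set the little lever jack flat on the worktop with its saddle centred under the marked lift point of the slab's front lug and let go of it; then press its handle down for one trial stroke that lifts the slab, let the handle come all the way back up so the slab sits down again, and press the handle all the way down a second time. Finish while still holding the handle down, with the slab held up by the jack alone; never touch the slab or the scale on it with the robot, and do not disturb the beaker, dish or bottle nearby.

Things in the scene. Friction and masses are not known exactly. Their poses are not given: they have to be found in the camera images.
- plinth: Fixed steel rear bearing of the stone slab and the scale on it. Origin on the worktop straight below the lift point; x (yaw) points back to the hinge, away from the robot; z up. Hinge line along y at x 235, z 70 mm. Slab: x 35 to 217, 270 wide (y), z 60 to 90 mm; scale top z about 130. Two front feet under the slab at x 55, y -105 and +105; free space before and under the lug.
- lift_pad (a point): Marked lift point: centre of the lower face of a round boss, 22 mm wide, under the flat steel lug at the middle of the slab's front edge; 76 mm high with the slab down, about 97 mm fully jacked. About 20 N (give or take a fifth) press down here. Lug 50 wide, z 80 to 90 mm; its free end is 23 mm before the lift point, the slab's front face 35 mm behind it. A dark ring on top of the lug marks it.
- jack: Small loose lever jack, 0.88 kg, grey and steel. Origin under the centre of its grey upright housing, on the worktop; x points to the saddle end, handle towards -x, z up. Base plate x -105 to +80, 80 wide, top at z 10 mm. Housing, gripped from above: x -18 to +18, 40 wide across y, up to z 77 mm. Saddle at x +55 mm on a 33 mm wide column up to z 44 mm.
- saddle_top (a point): Centre of the top face of the jack's round steel saddle, 36 mm in diameter: 55 mm ahead of the jack's origin along its x and 62 mm above its underside when the handle is up, so 14 mm below the lift pad when in place. It rises 7 mm per 0.1 rad of handle.
- jack_handle (a joint): Jack handle angle: 0 = fully up (rest, a spring returns it), 0.5 rad = fully down against its stop. The slab begins to rise at about 0.2; at the stop the lift point is up by about 21 mm. There is no ratchet: the saddle sinks when the handle is let up.
- handle_pivot (a point): Handle's hinge axis (along the jack's y), 55 mm straight above the jack's origin.
- handle_pad (a point): Centre of the upper face of the grey ribbed pad (50 x 36 x 10 mm) at the handle's end, to be pressed. 130 mm from the pivot along the handle, 5 mm above its middle line; the handle rises towards the jack's -x by 0.52 rad minus the handle angle. At rest it is 110 mm behind and 124 mm above the jack's origin, at the stop 130 behind and 63 above. Takes about 10 to 14 N under load.
- beaker: Bystander: white translucent plastic beaker, 64 mm wide, 78 mm tall, standing upright; origin at the centre of its underside.
- dish: Bystander: round steel dish, 99 mm wide, 29 mm high; origin at the centre of its underside.
- bottle: Bystander: amber glass bottle with black cap, 58 mm wide, 116 mm tall; origin at the centre of its underside.
There are look-alikes about, which are no part of the job. Leave any purple look-alike of the jack alone.

How it is judged (in metres and radians):
On the way, in this order (a step that is already met when the one before it is completed fails the run):
1. the jack stands flat and released, its saddle under the lift point (within 9 mm), handle up and slab down (horizontal distance between saddle_top and lift_pad below 0.009 m and height (world z) of jack below 0.003 m and angle between jack's own z axis and vertical below 0.04 rad and value of joint jack_handle below 0.06 rad and contact force between each of the fingers, the arm and jack below 0.2 N and height (world z) of lift_pad below 0.0775 m), for 0.2 s.
2. trial stroke: the jack lifts the lift point by more than 7 mm (above 83 mm) (height (world z) of lift_pad above 0.083 m and contact force between jack and plinth above 3 N), for 0.1 s.
3. the handle is back up (below 0.06 rad) and the slab down (value of joint jack_handle below 0.06 rad and height (world z) of lift_pad below 0.0775 m), for 0.1 s.
At the end, for the whole second after the job is handed in: Robot presses the jack (over 2 N) with its handle down (over 0.42 of 0.5 rad); lift point above 89 mm (13 mm up), carried by the jack (over 5 N), slab untouched by the robot; saddle within 12 mm of the lift point seen from above; jack flat on the worktop (value of joint jack_handle above 0.42 rad and height (world z) of lift_pad above 0.089 m and contact force between any of the fingers, the arm and jack above 2 N and contact force between jack and plinth above 5 N and contact force between each of the fingers, the arm and plinth below 0.2 N and horizontal distance between saddle_top and lift_pad below 0.012 m and height (world z) of jack below 0.004 m and angle between jack's own z axis and vertical below 0.05 rad); the arm keeps its last pose, push and grip.
It fails at once if the robot presses on the slab, scale or bearing plate (over 2 N) (contact force between any of the fingers, the arm and plinth above 2 N).
It fails at once if the beaker, dish or bottle is disturbed (moved over 20 mm) (distance of any of beaker, dish, bottle from where it was at the start of the episode above 0.02 m).
It also fails if it takes over 58 s, if anything falls off the work surface, if the arm or the gripper's body presses on something with over 40 N, if the wrist force passes 120 N, or if a joint passes its speed limit or range.

ROBOT

A 6-joint arm with a two-finger parallel gripper is mounted at the origin on a cart in front of the work surface, level with it; the furniture and walls round the work are solid. World frame = base frame: x ahead of the robot, y to its left, z up, the work surface at z = 0. Lengths are in m, angles in degrees, forces in N, time in s.
With the tool pointing down it reaches from about 0.325 to 0.875 m from the base axis. Payload 4.4 kg.
Tool frame: the origin (TCP) lies between the finger pads; the fingertips stand finger_overhang ahead of it and the grasp point (between the pads) is the TCP (finger_overhang is the distance from the TCP to the fingertips, in m); z points along the fingers, y is the direction in which the jaws open and shut (so a half turn about z gives the same grasp; the last joint's range is limited). The gripper opens to 85 mm and grips with 20 to 120 N. Pads are 22 mm wide; open, the fingers measure 114 mm over their backs; the gripper's body (76 mm by 85 mm) begins 54 mm behind the grasp point. The pads swing forward as they close: fully open they stand 13 mm farther back than shut.
Start: joints at [68.153, 11.837, 88.321, -0, 79.842, -8.623], TCP at [0.132, 0.56, 0.25] pointing down, gripper open.
Joint ranges: [-156.59, 156.59], [-49.26, 127.26], [12.9, 141.05], [-63.56, 243.56], [4.71, 150.69], [-161.64, 161.64]. Speed limits (degrees/s): [159.86, 159.86, 180, 180, 180, 180].

INTERFACE

Orientations are given as a 3x3 rotation matrix whose columns are the frame's x, y, z axes.
In Python, from bench import * gives the robot as it stands.
- The arm moves only by the shell command python3 -m crank 'ROWS'. ROWS is JSON, a list that holds one entry, the list of rows, each a list of 7 numbers: the opening, from -1 (shut) to 1 (fully open), then the shift along the world's x, y, z as a fraction of full scale, then the turn, a rotation vector about the world's x, y, z as a fraction of full scale. In form: [[[gripper, dx, dy, dz, wx, wy, wz], ...]]. A call has 1 to 5 rows; each row is the pose to reach, as a shift and turn from the pose measured when the call began; what a row does not reach only later rows make up. Full scale, the value 1, is 100 cm for a shift and 30 degrees for a turn. A row lasts 1/12 s, in which the tool goes at most 41.7 mm and 7.16 degrees, less where a joint would pass 70% of its speed; a pose out of reach is approached as far as the arm can. A call with a number of a shift or a turn outside -1 to 1 is refused whole. A call with a gripper value outside its range is refused whole. The fingers move at their own pace and stop on an object; the grip force is fixed at half the most. Time passes only in rows, so rows that repeat a pose let the fingers close. It gives the time, the measured TCP pose, the force and the opening at its end, in the units of the state.
- read_state(): the state, without advancing time (a new reading comes with each control period).
- snapshot(name): name is "scene" or "top"; returns a dict with "img" (384x512x3 uint8, red, green, blue), "fx", "fy", "cx", "cy" (pixels), "extrinsics" (4x4, takes a point from camera to world coordinates). Camera axes: x right, y down, z forward; pixel columns grow to the right and rows downward; lengths in m; the calibration is good to about 2 mm. A picture is of the moment at which its call begins. There is no depth.
- finish_job(): hands the job in, once; it reports no verdict.
The state is a dict: "time_s": time; "q": joint angles; "dq": joint speeds; "tau": joint torques, N m; "eef_pos": TCP position; "tcp_rot": TCP orientation; "contact_force": force on the tool from outside, world axes, zero at the start; "ft_torque": the same for the moment, N m; "opening": finger opening in m.
Only numpy, scipy, OpenCV 4.12 (cv2) and the standard library are available. Lean on these libraries where they do the work, as an engineer would, in place of code of your own. Each camera call takes 0.05 s, during which the arm holds its last target.

## Working session

There is one attempt and no reset: what is moved stays moved. The work goes in short steps, Python scripts to look and compute and a shell command to move; the robot and the scene stay as the last step left them, time stands still between calls to the robot, and variables do not carry over. Pictures are saved under pics/ and viewed, and the job is handed in when it is done.

```bash
ls; mkdir -p pics; python3 - <<'E'
from bench import *
import cv2,numpy as np
s=read_state();print({k:s[k] for k in s})
for n in("scene","top"):
    d=snapshot(n);cv2.imwrite(f"pics/{n}0.png",cv2.cvtColor(d["img"],cv2.COLOR_RGB2BGR))
    print(n,d["fx"],d["fy"],d["cx"],d["cy"]);print(np.round(d["extrinsics"],4).tolist())
E
```

```text
pics
{'time_s': 0.0, 'q': array([ 6.81531684e+01,  1.18861064e+01,  8.84065917e+01,  3.65476667e-04,
        7.98415395e+01, -8.62298359e+00]), 'dq': array([ 0.06229636, -0.0354634 , -0.10142023,  0.03361291,  0.04990197,
       -0.04747241]), 'tau': array([ 1.55798385e-03, -3.83042836e+01, -2.91596282e+01, -3.31831743e-04,
        1.05692665e-02, -1.04478517e-05]), 'eef_pos': array([0.13126981, 0.55906814, 0.24909247]), 'tcp_rot': array([[-9.73483357e-01,  2.28756165e-01, -8.77678118e-04],
       [ 2.28757570e-01,  9.73480999e-01, -2.17228809e-03],
       [ 3.57478678e-04, -2.31546182e-03, -9.99997255e-01]]), 'contact_force': array([ 0.2384441 ,  0.35715323, -0.52244311]), 'ft_torque': array([-0.00335311, -0.01421832, -0.01889768]), 'opening': 0.08567112088922817}
scene 376.1623137890501 376.1623137890501 250.8050095760615 189.895124602158
[[0.8052, -0.348, 0.4801, -0.0011], [-0.593, -0.4733, 0.6514, -0.9393], [0.0005, -0.8092, -0.5875, 0.7662], [0.0, 0.0, 0.0, 1.0]]
top 351.7584871012142 351.7584871012142 260.5803483530403 196.55580632838104
[[-0.0482, -0.9753, 0.2155, 0.2347], [-0.9988, 0.0476, -0.0083, -0.194], [-0.0022, -0.2157, -0.9765, 1.4157], [0.0, 0.0, 0.0, 1.0]]
```

View pics/scene0.png

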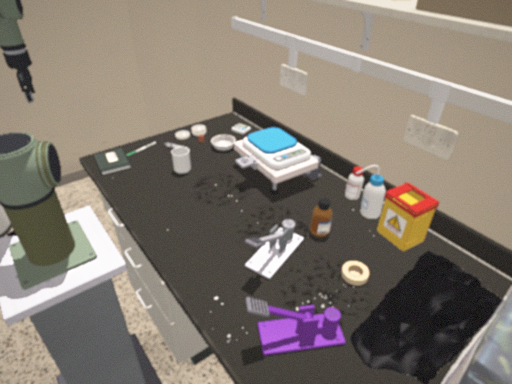

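View pics/top0.png

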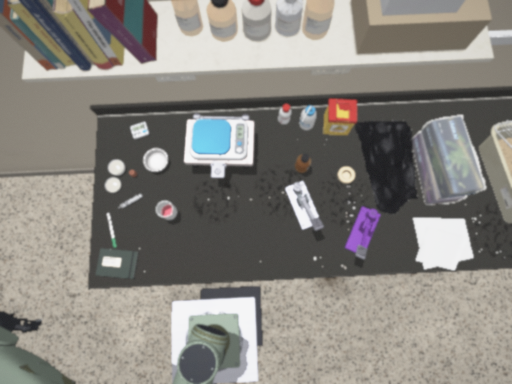

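The scene view shows the grey jack at about (278,248), the purple look-alike at (303,328) and the slab at (275,153). The top view shows them at (303,205), (363,232) and (219,142). I'll enlarge these areas next.

```bash
cat > h.py <<'E'
from bench import *
import cv2,numpy as np
def ray(d,u,v):
    E=np.array(d["extrinsics"]);r=np.array([(u-d["cx"])/d["fx"],(v-d["cy"])/d["fy"],1.]);return E[:3,3],E[:3,:3]@r
def onz(d,u,v,z):
    o,r=ray(d,u,v);return o+r*(z-o[2])/r[2]
def proj(d,p):
    E=np.array(d["extrinsics"]);c=E[:3,:3].T@(np.array(p)-E[:3,3]);return d["fx"]*c[0]/c[2]+d["cx"],d["fy"]*c[1]/c[2]+d["cy"]
def crop(d,box,f,name):
    u0,v0,u1,v1=box;im=cv2.cvtColor(d["img"],cv2.COLOR_RGB2BGR)[v0:v1,u0:u1]
    cv2.imwrite("pics/"+name,cv2.resize(im,None,fx=f,fy=f,interpolation=cv2.INTER_CUBIC))
E
python3 - <<'E'
from h import *
d=snapshot("top");crop(d,(275,165,335,245),7,"t_jack.png");crop(d,(175,105,265,190),7,"t_slab.png")
e=snapshot("scene");crop(e,(235,205,340,285),7,"s_jack.png");crop(e,(225,120,325,195),7,"s_slab.png")
for p in [(0,0,0),(.13,.56,.25)]:print(proj(d,p),proj(e,p))
for uv,z in [((303,205),.0),((219,172),.09)]:print(onz(d,*uv,z))
for uv,z in [((278,248),.0),((243,162),.09)]:print(onz(e,*uv,z))
E
```

```text
(np.float64(213.1565840870843), np.float64(340.2476680216512)) (np.float64(53.799256717579084), np.float64(251.86490154051063))
(np.float64(24.22339963958322), np.float64(319.9894028435977)) (np.float64(31.26345663246758), np.float64(95.34465971026935))
[ 0.50323072 -0.37792561  0.        ]
[ 0.63367652 -0.0471113   0.09      ]
[ 0.5200043  -0.36350805  0.        ]
[ 0.62601515 -0.04350313  0.09      ]
```

View pics/t_jack.png

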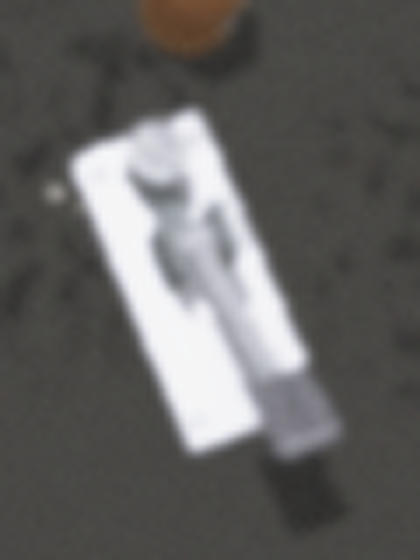

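View pics/t_slab.png

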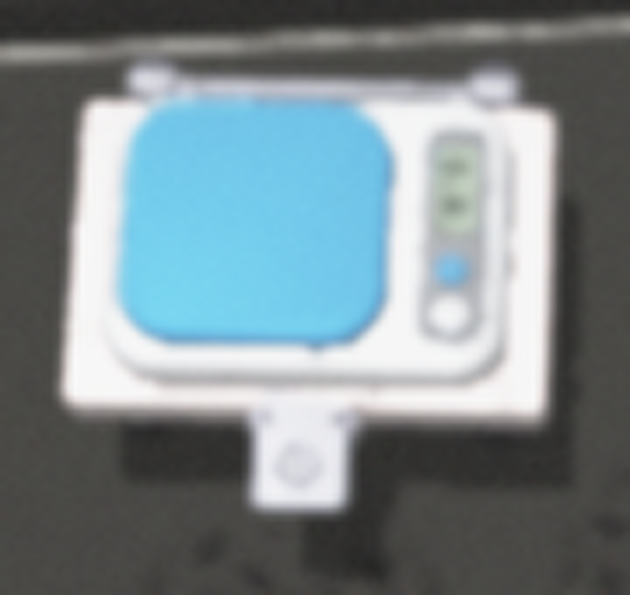

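View pics/s_jack.png

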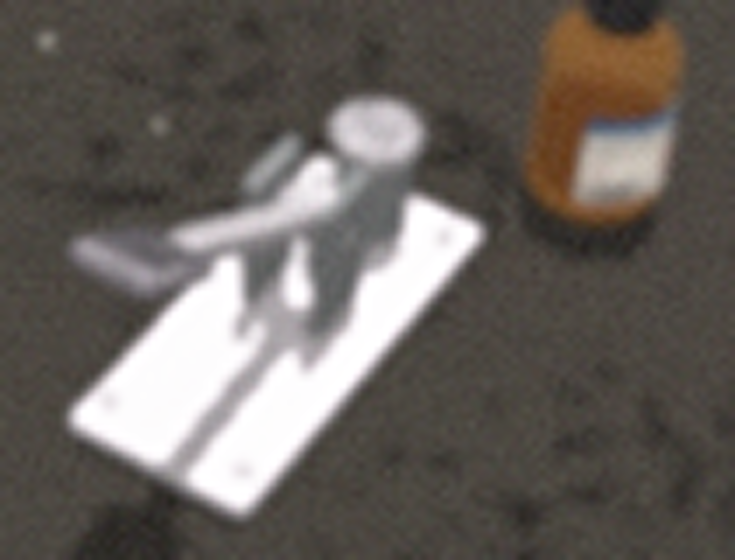

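View pics/s_slab.png

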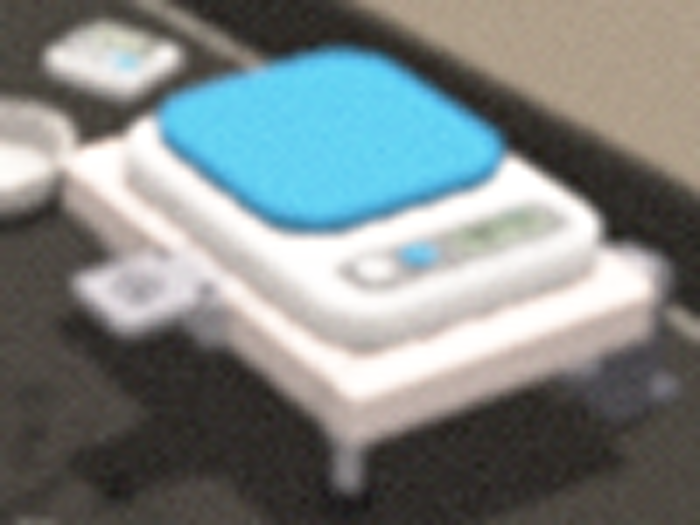

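```bash
python3 - <<'E'
from h import *
d=snapshot("top");e=snapshot("scene")
T=lambda U,V,b:((U+.5)/7-.5+b[0],(V+.5)/7-.5+b[1])
P=lambda dd,U,V,b,z,n:print(n,np.round(onz(dd,*T(U,V,b),z),4))
tj=(275,165);ts=(175,105);sj=(235,205);ss=(225,120)
for n,U,V in[("FL",72,160),("FR",200,110),("RL",190,452),("RR?",305,365)]:P(d,U,V,tj,.01,"top "+n)
for n,U,V in[("RL",70,420),("RR",243,515),("FR",485,232)]:P(e,U,V,sj,.01,"sc "+n)
P(d,158,150,tj,.062,"top saddle");P(e,376,130,sj,.062,"sc saddle")
P(d,300,464,ts,.09,"top ring");P(e,140,285,ss,.09,"sc ring")
for n,U,V in[("frontL",65,403),("frontR",548,412),("rearL",85,100),("rearR",555,110)]:P(d,U,V,ts,.09,"slab "+n)
for n,U,V in[("frontcorner R",352,398),("front corner L",65,178),("rearR",655,290)]:P(e,U,V,ss,.09,"sc slab "+n)
for n,U,V in[("lug L",252,508),("lug R",345,508)]:P(d,U,V,ts,.09,n)
for n,U,V in[("lug L",75,287),("lug R",128,333)]:P(e,U,V,ss,.09,n)
# beaker, dish, bottle
for n,uv,z in[("beaker",(166,210),.078),("dish",(155,160),.029),("bottle",(303,163),.11)]:print(n,onz(d,*uv,z))
E
```

```text
top FL [ 0.5785 -0.3075  0.01  ]
top FR [ 0.6051 -0.3849  0.01  ]
top RL [ 0.4032 -0.3642  0.01  ]
top RR? [ 0.4503 -0.4341  0.01  ]
sc RL [ 0.4008 -0.3659  0.01  ]
sc RR [ 0.425 -0.442  0.01 ]
sc FR [ 0.6008 -0.3833  0.01  ]
top saddle [ 0.5692 -0.3524  0.062 ]
sc saddle [ 0.5648 -0.351   0.062 ]
top ring [ 0.6386 -0.0411  0.09  ]
sc ring [ 0.6368 -0.0376  0.09  ]
slab frontL [0.6809 0.0905 0.09  ]
slab frontR [ 0.6623 -0.1812  0.09  ]
slab rearL [0.8645 0.0787 0.09  ]
slab rearR [ 0.8448 -0.1933  0.09  ]
sc slab frontcorner R [ 0.6576 -0.176   0.09  ]
sc slab front corner L [0.6674 0.0725 0.09  ]
sc slab rearR [ 0.837  -0.1905  0.09  ]
lug L [ 0.6144 -0.0137  0.09  ]
lug R [ 0.6118 -0.0656  0.09  ]
lug L [ 0.6101 -0.0203  0.09  ]
lug R [ 0.6068 -0.0697  0.09  ]
beaker [0.49455099 0.16231343 0.078     ]
dish [0.71658866 0.22286184 0.029     ]
bottle [ 0.64805982 -0.3759567   0.11      ]
```

```bash
python3 -c "
import bench;print([n for n in dir(bench) if n[0]!='_']);print(getattr(bench,'finger_overhang',None))"
python3 -m crank '[[[1,0.2,-0.2,0.02,0,0,-1],[1,0.2,-0.2,0.02,0,0,-1],[1,0.2,-0.2,0.02,0,0,-1],[1,0.2,-0.2,0.02,0,0,-1],[1,0.2,-0.2,0.02,0,0,-1]]]'
```

```text
['MotionError', 'finger_overhang', 'finish_job', 'read_state', 'snapshot']
0.019
time_s: 0.72
eef_pos: [0.2792, 0.4113, 0.2649]
tcp_rot: [[-0.726, 0.687, -0.0], [0.687, 0.726, -0.0], [0.0, -0.0, -1.0]]
contact_force: [0.5, 0.6, -0.1]
opening: 0.0853
```

```bash

python3 -m crank '[[[1,0.12,-0.2,0,0,0,-1],[1,0.12,-0.2,0,0,0,-1],[1,0.12,-0.2,0,0,0,-1],[1,0.12,-0.2,0,0,0,-1],[1,0.12,-0.2,0,0,0,-1]]]'
python3 -m crank '[[[1,0.12,-0.2,0,0,0,-1],[1,0.12,-0.2,0,0,0,-1],[1,0.12,-0.2,0,0,0,-1],[1,0.12,-0.2,0,0,0,-1],[1,0.12,-0.2,0,0,0,-1]]]'
python3 -m crank '[[[1,0.03,-0.2,0,0,0,-1],[1,0.03,-0.2,0,0,0,-1],[1,0.03,-0.2,0,0,0,-1],[1,0.03,-0.2,0,0,0,-1],[1,0.03,-0.2,0,0,0,-1]]]'
```

```text
time_s: 1.13
eef_pos: [0.3861, 0.2322, 0.2651]
tcp_rot: [[-0.281, 0.96, 0.0], [0.96, 0.281, 0.0], [0.0, 0.0, -1.0]]
contact_force: [0.9, 0.2, -0.6]
opening: 0.0855
time_s: 1.55
eef_pos: [0.4931, 0.0531, 0.2653]
tcp_rot: [[0.241, 0.97, 0.001], [0.97, -0.241, 0.0], [0.0, 0.001, -1.0]]
contact_force: [0.3, 0.0, 0.8]
opening: 0.0854
time_s: 1.97
eef_pos: [0.523, -0.1494, 0.2654]
tcp_rot: [[0.698, 0.716, 0.001], [0.716, -0.698, -0.001], [0.0, 0.002, -1.0]]
contact_force: [0.5, 0.3, 0.4]
opening: 0.0857
```

```bash

python3 -m crank '[[[1,-0.009,-0.221,-0.05,0,0,-0.917],[1,-0.009,-0.221,-0.05,0,0,-0.917],[1,-0.009,-0.221,-0.05,0,0,-0.917],[1,-0.009,-0.221,-0.05,0,0,-0.917],[1,-0.009,-0.221,-0.05,0,0,-0.917]]]'
python3 -m crank '[[[1,0,-0.02,-0.05,0,0,0],[1,0,-0.02,-0.05,0,0,0],[1,0,-0.02,-0.05,0,0,0]]]'
python3 - <<'E'
from h import *
print(read_state()["eef_pos"])
d=snapshot("top");crop(d,(265,155,345,235),7,"t1.png")
d=snapshot("scene");crop(d,(220,170,325,275),6,"s1.png")
E
```

```text
time_s: 2.38
eef_pos: [0.5144, -0.352, 0.2194]
tcp_rot: [[0.951, 0.309, 0.001], [0.309, -0.951, -0.001], [0.001, 0.002, -1.0]]
contact_force: [0.7, 0.1, 0.2]
opening: 0.0853
time_s: 2.63
eef_pos: [0.5113, -0.3712, 0.1639]
tcp_rot: [[0.952, 0.306, -0.006], [0.306, -0.952, 0.006], [-0.004, -0.008, -1.0]]
contact_force: [-0.2, 0.9, -0.8]
opening: 0.0852
[ 0.51128753 -0.37116912  0.16394832]
```

View pics/t1.png

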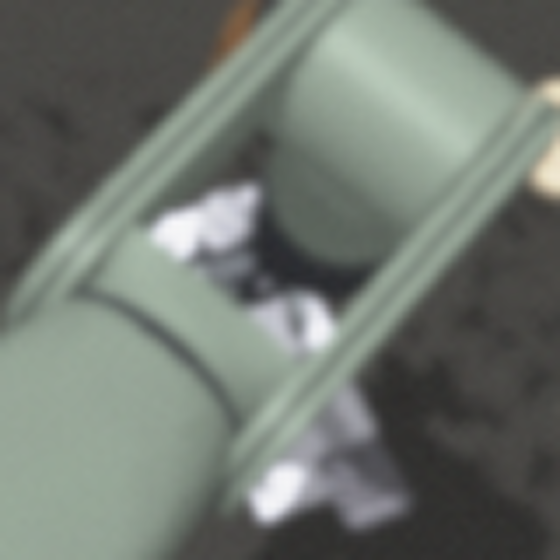

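View pics/s1.png

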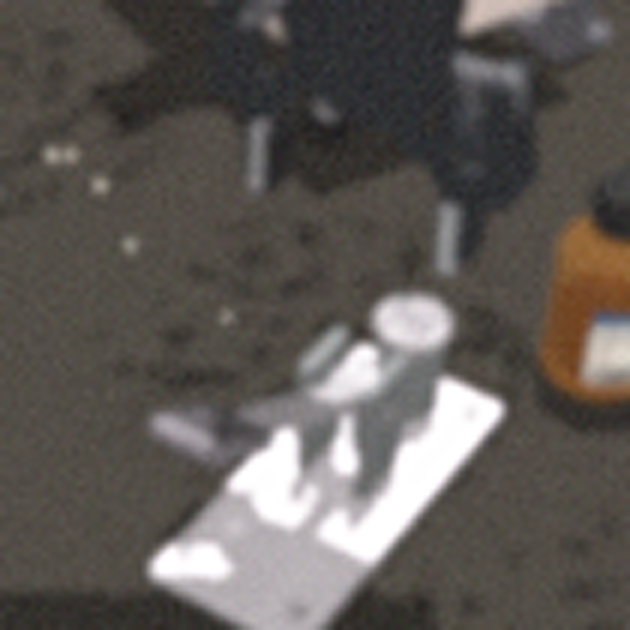

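The open fingers hang above the housing, one on each side, and the bottle (crop right, 600,300) is clear of them. I'll go down now.

```bash

python3 -m crank '[[[1,0.003,0.001,-0.04,0.012,-0.006,0],[1,0.003,0.001,-0.08,0.012,-0.006,0],[1,0.003,0.001,-0.1,0.012,-0.006,0],[1,0.003,0.001,-0.108,0.012,-0.006,0],[1,0.003,0.001,-0.108,0.012,-0.006,0]]]'
python3 -m crank '[[[1,0,0,0,0,0,0],[1,0,0,0,0,0,0]]]'
python3 - <<'E'
from h import *
print(read_state()["eef_pos"])
d=snapshot("scene");crop(d,(220,170,325,275),6,"s2.png")
E
```

```text
time_s: 3.15
eef_pos: [0.5173, -0.3679, 0.0604]
tcp_rot: [[0.95, 0.311, 0.002], [0.311, -0.95, 0.009], [0.004, -0.008, -1.0]]
contact_force: [-0.6, 0.3, -0.0]
opening: 0.0851
time_s: 3.32
eef_pos: [0.5195, -0.3688, 0.0638]
tcp_rot: [[0.95, 0.312, 0.006], [0.312, -0.95, 0.005], [0.007, -0.003, -1.0]]
contact_force: [-0.0, -0.1, 1.0]
opening: 0.0856
[ 0.5195276  -0.36877786  0.0637881 ]
```

View pics/s2.png

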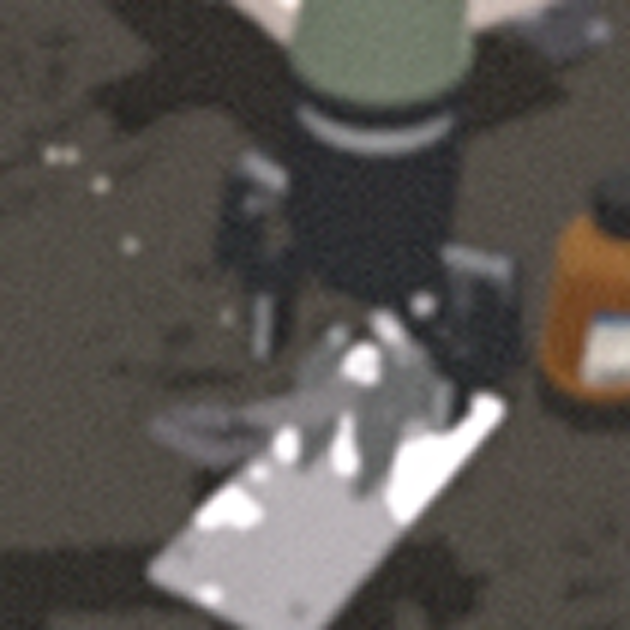

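```bash

python3 -m crank '[[[1,-0.005,-0.001,-0.006,0.004,-0.012,0],[1,-0.005,-0.001,-0.006,0.004,-0.012,0],[1,-0.005,-0.001,-0.006,0.004,-0.012,0]]]'
python3 -m crank '[[[-1,0,0,0,0,0,0],[-1,0,0,0,0,0,0],[-1,0,0,0,0,0,0],[-1,0,0,0,0,0,0],[-1,0,0,0,0,0,0]]]'
python3 -m crank '[[[-1,0,0,0,0,0,0],[-1,0,0,0,0,0,0],[-1,0,0,0,0,0,0],[-1,0,0,0,0,0,0],[-1,0,0,0,0,0,0]]]'
```

```text
time_s: 3.62
eef_pos: [0.5142, -0.3704, 0.0585]
tcp_rot: [[0.95, 0.311, 0.013], [0.311, -0.95, 0.006], [0.014, -0.002, -1.0]]
contact_force: [0.1, -0.5, 0.1]
opening: 0.0852
time_s: 4.03
eef_pos: [0.5141, -0.3698, 0.0586]
tcp_rot: [[0.95, 0.311, 0.012], [0.311, -0.95, 0.007], [0.014, -0.003, -1.0]]
contact_force: [-1.3, 2.6, 3.2]
opening: 0.0394
time_s: 4.45
eef_pos: [0.5141, -0.3698, 0.0586]
tcp_rot: [[0.95, 0.311, 0.012], [0.311, -0.95, 0.007], [0.014, -0.003, -1.0]]
contact_force: [-1.6, 1.4, 0.8]
opening: 0.0395
```

```bash

python3 -m crank '[[[-1,0,0,0.01,0,0,0],[-1,0,0,0.025,0,0,0],[-1,0,0,0.04,0,0,0],[-1,0,0,0.05,0,0,0],[-1,0,0,0.05,0,0,0]]]'
python3 -m crank '[[[-1,0,0,0,0,0,0],[-1,0,0,0,0,0,0]]]'
python3 - <<'E'
from h import *
d=snapshot("scene");crop(d,(220,150,325,255),6,"s3.png")
E
```

```text
time_s: 4.87
eef_pos: [0.5149, -0.3706, 0.1103]
tcp_rot: [[0.95, 0.311, 0.014], [0.311, -0.95, 0.005], [0.015, -0.001, -1.0]]
contact_force: [1.2, -0.6, -8.3]
opening: 0.0393
time_s: 5.03
eef_pos: [0.5142, -0.37, 0.1091]
tcp_rot: [[0.95, 0.311, 0.013], [0.311, -0.95, 0.007], [0.014, -0.002, -1.0]]
contact_force: [-0.0, 0.7, -8.8]
opening: 0.0396
```

View pics/s3.png

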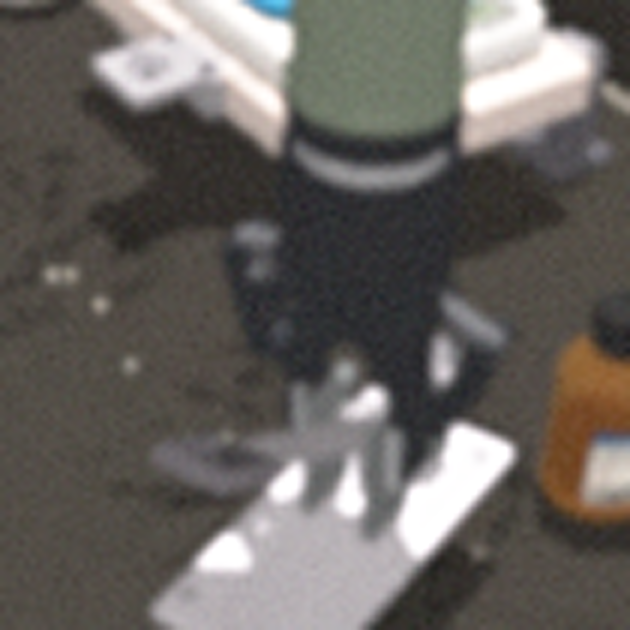

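The jack is lifted, with 8.8 N on the tool, which matches its weight. Next I carry it to a point in front of the lug.

```bash

python3 -m crank '[[[-1,-0.01,0.02,0,0,0,-0.05],[-1,-0.015,0.05,0,0,0,-0.12],[-1,-0.02,0.085,0,0,0,-0.2],[-1,-0.025,0.12,0,0,0,-0.28],[-1,-0.03,0.15,0,0,0,-0.37]]]'
python3 -m crank '[[[-1,-0.01,0.035,0,0,0,-0.1],[-1,-0.02,0.07,0,0,0,-0.2],[-1,-0.025,0.1,0,0,0,-0.28],[-1,-0.028,0.13,0,0,0,-0.33],[-1,-0.03,0.15,0,0,0,-0.37]]]'
python3 -m crank '[[[-1,0,0,0,0,0,0],[-1,0,0,0,0,0,0],[-1,0,0,0,0,0,0]]]'
```

```text
time_s: 5.5
eef_pos: [0.4824, -0.2172, 0.1074]
tcp_rot: [[0.993, 0.12, 0.011], [0.12, -0.993, 0.007], [0.012, -0.006, -1.0]]
contact_force: [0.3, 1.0, -9.1]
opening: 0.0392
time_s: 5.92
eef_pos: [0.4502, -0.064, 0.1063]
tcp_rot: [[0.997, -0.074, 0.009], [-0.074, -0.997, 0.008], [0.008, -0.008, -1.0]]
contact_force: [-1.1, -0.3, -9.2]
opening: 0.0393
time_s: 6.17
eef_pos: [0.45, -0.0642, 0.106]
tcp_rot: [[0.997, -0.073, 0.009], [-0.073, -0.997, 0.007], [0.008, -0.008, -1.0]]
contact_force: [-0.9, -0.3, -8.0]
opening: 0.0391
```

```bash

python3 -m crank '[[[-1,0.002,0.02,-0.01,-0.01,-0.012,0],[-1,0.002,0.035,-0.02,-0.01,-0.012,0],[-1,0.002,0.035,-0.03,-0.01,-0.012,0],[-1,0.002,0.035,-0.032,-0.01,-0.012,0],[-1,0.002,0.035,-0.032,-0.01,-0.012,0]]]'
python3 -m crank '[[[-1,0,0,0,0,0,0],[-1,0,0,0,0,0,0],[-1,0,0,0,0,0,0]]]'
python3 - <<'E'
from h import *
print(read_state()["eef_pos"])
d=snapshot("scene");crop(d,(170,110,300,220),6,"s4.png")
d=snapshot("top");crop(d,(175,130,265,230),6,"t4.png")
E
```

```text
time_s: 6.58
eef_pos: [0.4515, -0.0301, 0.0732]
tcp_rot: [[0.997, -0.074, 0.013], [-0.074, -0.997, 0.002], [0.013, -0.003, -1.0]]
contact_force: [-0.4, 0.8, -7.7]
opening: 0.0393
time_s: 6.83
eef_pos: [0.4523, -0.031, 0.0738]
tcp_rot: [[0.997, -0.075, 0.015], [-0.075, -0.997, 0.001], [0.014, -0.002, -1.0]]
contact_force: [-0.0, -0.4, -8.6]
opening: 0.0393
[ 0.45234615 -0.03098543  0.07381854]
```

View pics/s4.png

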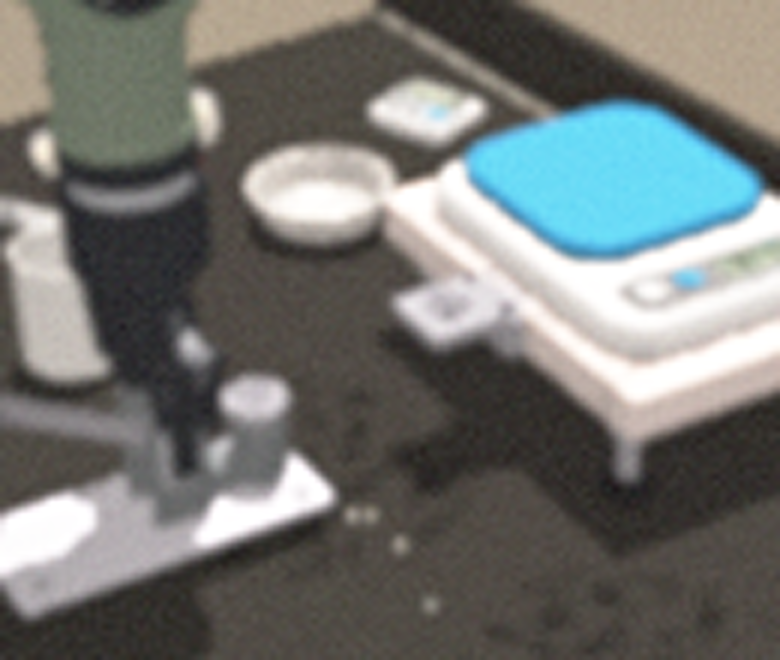

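View pics/t4.png

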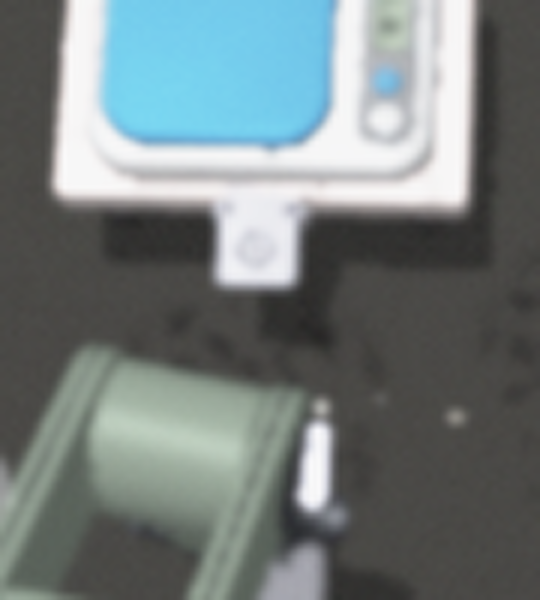

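The jack hangs level in front of the lug. In the scene crop the saddle is at about (255,396) and the ring at (450,304). I'll work out the remaining shift in this one camera.

```bash
python3 - <<'E'
from h import *
e=snapshot("scene");tz=read_state()["eef_pos"][2]
T=lambda U,V:((U+.5)/6-.5+170,(V+.5)/6-.5+110)
hz=.062+tz-.0586
s=onz(e,*T(255,397),hz);r=onz(e,*T(450,304),.09);print("sad",s,"ring",r,r-s)
print("sad expected from TCP",read_state()["eef_pos"]+.055*np.array([np.cos(-.075),np.sin(-.075),0]))
# refine: ellipse of saddle by brightness
crop(e,(200,165,225,185),28,"s4b.png");crop(e,(230,148,262,172),24,"s4c.png")
E
```

```text
sad [ 0.50646894 -0.03594686  0.0770069 ] ring [ 0.63699239 -0.03743974  0.09      ] [ 0.13052345 -0.00149288  0.0129931 ]
sad expected from TCP [ 0.50677278 -0.03457756  0.0736069 ]
```

View pics/s4b.png

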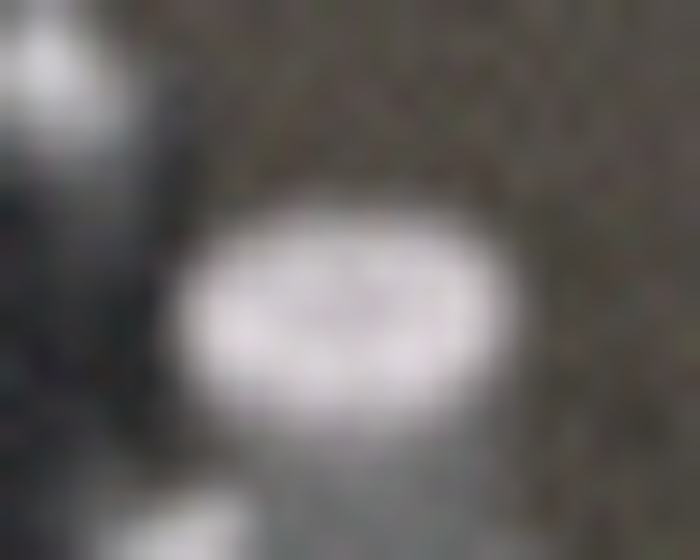

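View pics/s4c.png

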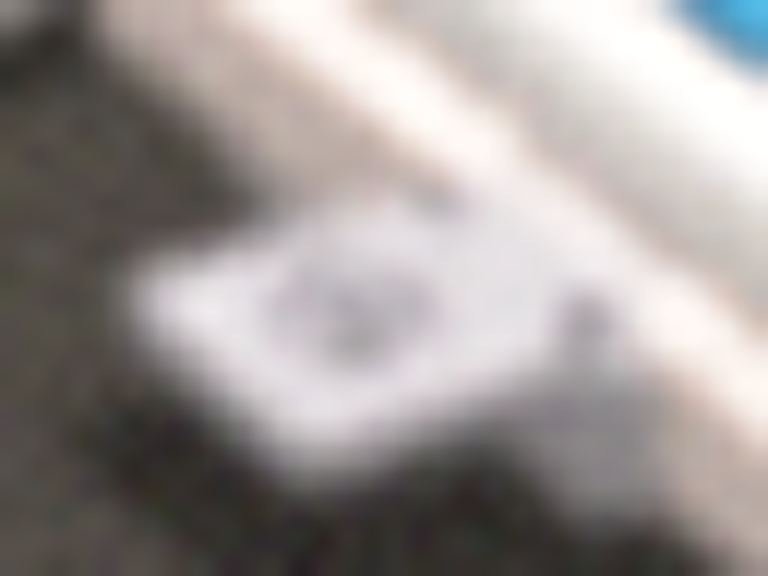

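```bash
python3 - <<'E'
from h import *
e=snapshot("scene");d=snapshot("top");st=read_state();tz=st["eef_pos"][2]
s=onz(e,211.9,175.85,.062+tz-.0586);r=onz(e,244.2,160.75,.09);print(s,r,r-s)
T=lambda U,V:(230+(U+.5)/24-.5,148+(V+.5)/24-.5)
a=onz(e,*T(132,292),.09);b=onz(e,*T(295,475),.09);print("lug end",a,b,(a+b)/2+.023*np.array([.998,-.068,0]))
# top ring via dark pixels
g=cv2.cvtColor(d["img"],cv2.COLOR_RGB2GRAY)[164:180,208:228];print(g)
E
```

```text
[ 0.50580385 -0.03586107  0.07682904] [ 0.63403052 -0.03932111  0.09      ] [ 0.12822667 -0.00346003  0.01317096]
lug end [ 0.61263741 -0.01494983  0.09      ] [ 0.6033574  -0.06854104  0.09      ] [ 0.63095141 -0.04330944  0.09      ]
[[129 136 167 201 205 212 230 237 237 237 236 235 234 230 215 196 191 179
  161 149]
 [ 86 100 141 191 212 220 233 237 237 237 236 235 235 230 215 197 191 172
  138 112]
 [ 59  70 111 175 222 233 237 238 237 237 236 236 235 233 228 216 184 146
  108  80]
 [ 52  54  90 166 225 238 239 237 234 233 234 235 236 236 234 223 175 120
   83  61]
 [ 51  53  85 164 226 239 238 231 222 221 226 230 234 236 235 222 169 103
   65  56]
 [ 51  53  88 166 227 238 234 222 214 216 220 223 230 235 235 221 163  92
   58  50]
 [ 49  54  90 168 227 236 227 217 218 218 221 223 224 231 234 220 159  89
   56  50]
 [ 52  54  91 167 226 233 220 216 221 218 220 220 217 228 233 217 156  87
   56  48]
 [ 51  58  97 171 227 234 221 212 218 218 218 215 217 230 234 217 154  85
   55  51]
 [ 57  66 106 178 229 237 232 219 215 213 211 215 226 235 234 216 149  83
   54  51]
 [ 67  75 118 188 231 240 239 233 225 218 217 227 235 237 234 214 149  82
   53  52]
 [ 73  79 123 189 229 238 239 237 234 232 232 235 236 237 233 209 144  79
   53  50]
 [ 74  81 116 172 213 225 227 226 225 225 225 225 225 226 219 187 127  72
   53  49]
 [ 72  76  96 127 155 167 170 171 171 171 170 171 169 169 162 135  92  59
   48  48]
 [ 74  74  78  86  97 102 102 104 104 103  99  95  95  97  92  79  63  51
   48  48]
 [ 73  73  74  74  75  76  76  75  75  72  64  59  57  57  55  55  48  46
   45  47]]
```

```bash

python3 -m crank '[[[-1,0,0,-0.005,0,0,0],[-1,0,0,-0.01,0,0,0],[-1,0.01,-0.001,-0.01,0,0,0],[-1,0.03,-0.001,-0.01,0,0,0],[-1,0.05,-0.002,-0.01,0,0,0]]]'
python3 -m crank '[[[-1,0,0,0,0,0,0],[-1,0,0,0,0,0,0]]]'
```

```text
time_s: 7.5
eef_pos: [0.5018, -0.0319, 0.0625]
tcp_rot: [[0.997, -0.074, 0.012], [-0.074, -0.997, 0.002], [0.012, -0.003, -1.0]]
contact_force: [0.5, -0.2, -7.7]
opening: 0.039
time_s: 7.67
eef_pos: [0.5042, -0.0323, 0.0628]
tcp_rot: [[0.997, -0.074, 0.014], [-0.074, -0.997, 0.001], [0.014, -0.003, -1.0]]
contact_force: [0.1, 0.1, -8.4]
opening: 0.0393
```

```bash

python3 -m crank '[[[-1,0.015,0,0.001,0,0,0],[-1,0.032,-0.001,0.001,0,0,0],[-1,0.05,-0.002,0.001,0,0,0],[-1,0.066,-0.003,0.001,0,0,0],[-1,0.076,-0.003,0.001,0,0,0]]]'
python3 -m crank '[[[-1,0,0,0,0,0,0],[-1,0,0,0,0,0,0],[-1,0,0,0,0,0,0]]]'
python3 - <<'E'
from h import *
print(read_state()["eef_pos"])
d=snapshot("scene");crop(d,(205,125,295,200),8,"s5.png")
d=snapshot("top");crop(d,(175,130,265,205),8,"t5.png")
E
```

```text
time_s: 8.08
eef_pos: [0.5817, -0.0355, 0.0633]
tcp_rot: [[0.997, -0.074, 0.015], [-0.074, -0.997, 0.001], [0.015, -0.002, -1.0]]
contact_force: [-0.5, -0.2, -8.1]
opening: 0.0394
time_s: 8.33
eef_pos: [0.5799, -0.0351, 0.0622]
tcp_rot: [[0.997, -0.074, 0.011], [-0.074, -0.997, 0.002], [0.011, -0.003, -1.0]]
contact_force: [-0.7, 0.1, -9.1]
opening: 0.0392
[ 0.57986134 -0.03514829  0.06222466]
```

View pics/s5.png

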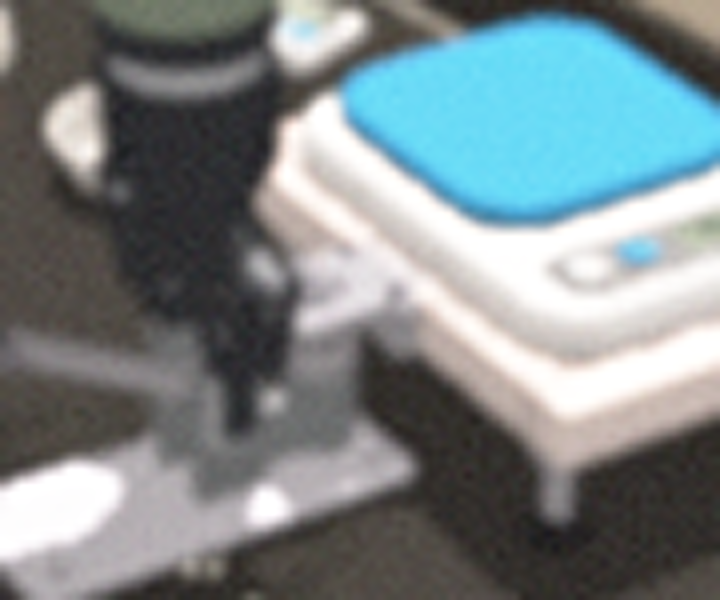

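View pics/t5.png

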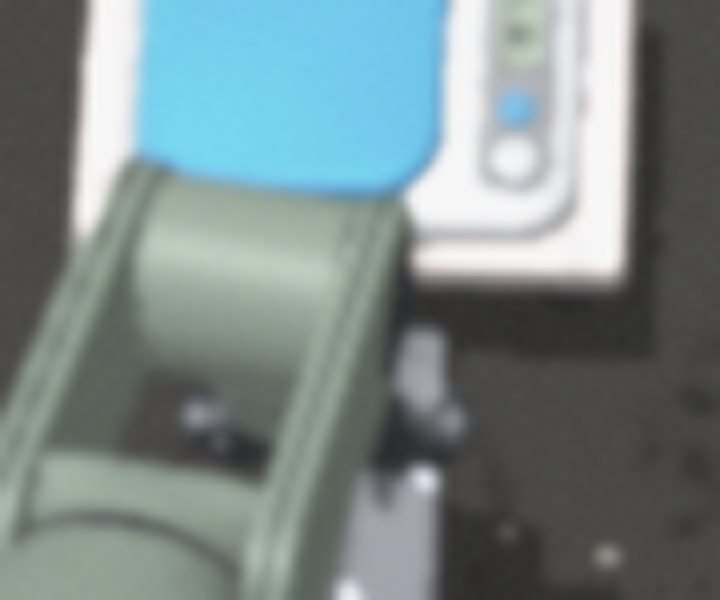

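```bash
python3 - <<'E'
from h import *
e=snapshot("scene");st=read_state();p=st["eef_pos"];z=.01+p[2]-.0586
c=onz(e,205+415.5/8-.5,125+468.5/8-.5,z)
X=np.array([.997,-.075,0]);Y=np.array([.075,.997,0])
print("corner",c,"saddle from it",c-.025*X+.04*Y,p)
print(proj(e,p+.08*X-.04*Y-np.array([0,0,p[2]-z])))
E
python3 -m crank '[[[-1,0.003,-0.0005,0,0,-0.004,0],[-1,0.003,-0.0005,-0.002,0,-0.004,0],[-1,0.003,-0.0005,-0.0035,0,-0.004,0],[-1,0.003,-0.0005,-0.004,0,-0.004,0]]]'
python3 -m crank '[[[-1,0,0,0,0,0,0],[-1,0,0,0,0,0,0]]]'
```

```text
corner [ 0.65343222 -0.08435387  0.01409736] saddle from it [ 0.63150722 -0.04259887  0.01409736] [ 0.58021235 -0.03522901  0.06269736]
(np.float64(256.68580197866925), np.float64(182.29163106057064))
time_s: 8.82
eef_pos: [0.583, -0.0358, 0.0586]
tcp_rot: [[0.997, -0.074, 0.015], [-0.074, -0.997, 0.002], [0.014, -0.003, -1.0]]
contact_force: [-1.0, 0.7, -5.7]
opening: 0.0394
time_s: 8.98
eef_pos: [0.583, -0.0357, 0.0586]
tcp_rot: [[0.997, -0.074, 0.014], [-0.074, -0.997, 0.002], [0.014, -0.003, -1.0]]
contact_force: [-0.3, -0.1, -8.1]
opening: 0.0393
```

```bash

python3 -m crank '[[[-1,0,0,-0.001,0,0,0],[-1,0,0,-0.001,0,0,0]]]'
python3 -m crank '[[[-1,0,0,-0.001,0,0,0],[-1,0,0,-0.001,0,0,0]]]'
```

```text
time_s: 9.15
eef_pos: [0.583, -0.0357, 0.0586]
tcp_rot: [[0.997, -0.074, 0.014], [-0.074, -0.997, 0.002], [0.014, -0.003, -1.0]]
contact_force: [-3.5, 1.2, 0.6]
opening: 0.0392
time_s: 9.32
eef_pos: [0.583, -0.0357, 0.0586]
tcp_rot: [[0.997, -0.074, 0.014], [-0.074, -0.997, 0.002], [0.014, -0.003, -1.0]]
contact_force: [-6.1, 1.1, 2.0]
opening: 0.0396
```

The jack is down: the load on the tool has gone. I'll open the gripper, then raise it straight up.

```bash

python3 -m crank '[[[1,0,0,0,0,0,0],[1,0,0,0,0,0,0],[1,0,0,0,0,0,0],[1,0,0,0,0,0,0],[1,0,0,0,0,0,0]]]'
python3 -m crank '[[[1,0,0,0.02,0,0,0],[1,0,0,0.05,0,0,0],[1,0,0,0.09,0,0,0],[1,-0.03,0,0.13,0,0,0],[1,-0.06,0,0.15,0,0,0]]]'
python3 -m crank '[[[1,-0.05,0,0,0,0,0],[1,-0.08,0,0,0,0,0],[1,-0.12,0,0,0,0,0],[1,-0.15,0,0,0,0,0],[1,-0.15,0,0,0,0,0]]]'
python3 - <<'E'
from h import *
print(read_state()["eef_pos"])
d=snapshot("scene");crop(d,(185,125,275,200),8,"s6.png")
d=snapshot("top");crop(d,(175,130,265,230),6,"t6.png")
E
```

```text
time_s: 9.73
eef_pos: [0.5838, -0.0359, 0.0591]
tcp_rot: [[0.997, -0.074, 0.016], [-0.074, -0.997, 0.001], [0.016, -0.002, -1.0]]
contact_force: [1.1, 0.5, -0.7]
opening: 0.0855
time_s: 10.15
eef_pos: [0.5285, -0.0366, 0.2117]
tcp_rot: [[0.997, -0.073, 0.023], [-0.073, -0.997, -0.0], [0.023, -0.001, -1.0]]
contact_force: [0.8, -0.3, 1.2]
opening: 0.0854
time_s: 10.57
eef_pos: [0.373, -0.0355, 0.2101]
tcp_rot: [[0.997, -0.074, 0.019], [-0.074, -0.997, 0.0], [0.019, -0.002, -1.0]]
contact_force: [-0.4, 1.1, -0.1]
opening: 0.0854
[ 0.37301484 -0.03549445  0.21010436]
```

View pics/s6.png

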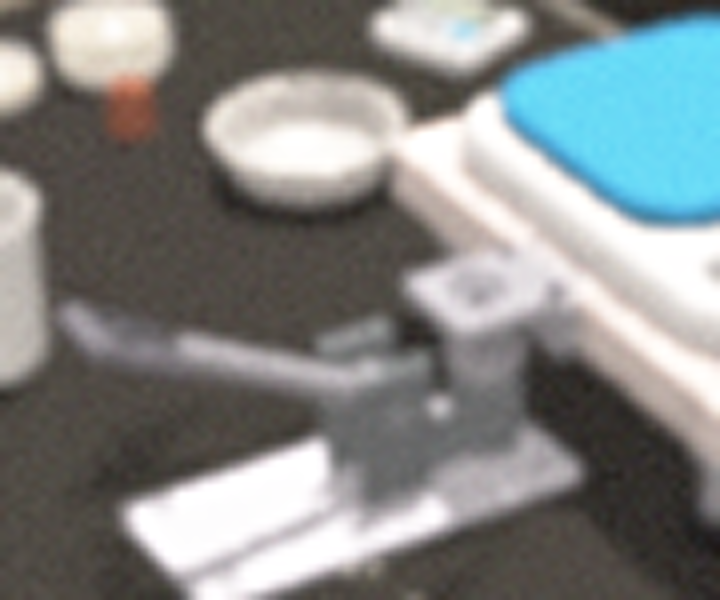

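View pics/t6.png

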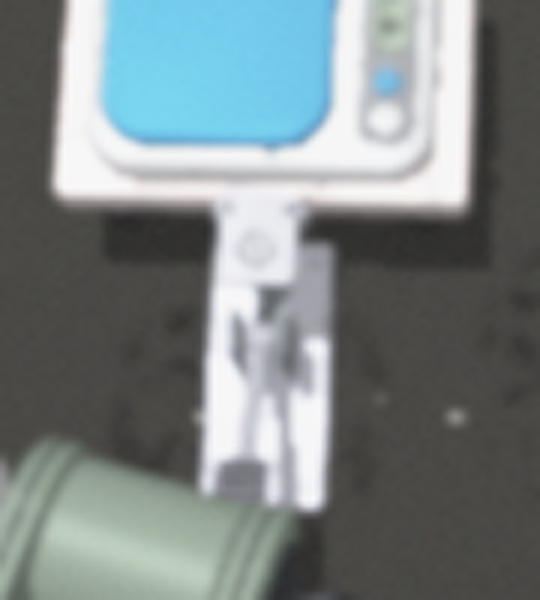

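```bash
python3 - <<'E'
from h import *
e=snapshot("scene");d=snapshot("top")
S=lambda U,V:(185+(U+.5)/8-.5,125+(V+.5)/8-.5)
T=lambda U,V:(175+(U+.5)/6-.5,130+(V+.5)/6-.5)
def rep(n,fr,rl,rr,ring):
    X=fr-rr;X/=np.linalg.norm(X);Y=np.array([-X[1],X[0],0])
    print(n,"FR",fr,"RL",rl,"RR",rr,"len",np.linalg.norm(fr-rr),np.linalg.norm(rl-rr),"yaw",np.degrees(np.arctan2(X[1],X[0])))
    print(" saddle from FR",fr-.025*X+.04*Y,"from RL",rl+.16*X-.04*Y,"RR",rr+.16*X+.04*Y,"ring",ring)
rep("top",onz(d,*T(333,244),.01),onz(d,*T(203,493),.01),onz(d,*T(326,511),.01),onz(d,217.4,170.9,.09))
rep("scene",onz(e,*S(582,474),.01),onz(e,*S(122,514),.01),onz(e,*S(198,608),.01),onz(e,*S(482,288),.09))
crop(e,(225,150,262,188),18,"s6b.png");crop(d,(200,150,240,222),8,"t6b.png")
for z in(.02,.04,.06):print(z,[np.round((np.array(proj(e,p))-[225,150]+.5)*18-.5,0) for p in[np.array([.6365,-.04,z])]])
E
```

```text
top FR [ 0.66307701 -0.08450975  0.01      ] RL [0.49217459 0.00844515 0.01      ] RR [ 0.4758185  -0.07425042  0.01      ] len 0.18753934112648493 0.08429756319840205 yaw -3.135928661078856
 saddle from FR [ 0.64030265 -0.04320203  0.01      ] from RL [ 0.6497468  -0.04024775  0.01      ] RR [ 0.63776711 -0.04306311  0.01      ] ring [ 0.6384734  -0.04094098  0.09      ]
scene FR [ 0.65670308 -0.0851675   0.01      ] RL [0.47950039 0.00801525 0.01      ] RR [ 0.47133454 -0.06805196  0.01      ] len 0.18615702610090804 0.07650425334365973 yaw -5.275307808664597
 saddle from FR [ 0.63548663 -0.04303839  0.01      ] from RL [ 0.63514503 -0.04652596  0.01      ] RR [ 0.6343345  -0.04293201  0.01      ] ring [ 0.63643449 -0.03956826  0.09      ]
0.02 [array([370., 504.])]
0.04 [array([369., 419.])]
0.06 [array([368., 332.])]
```

View pics/s6b.png

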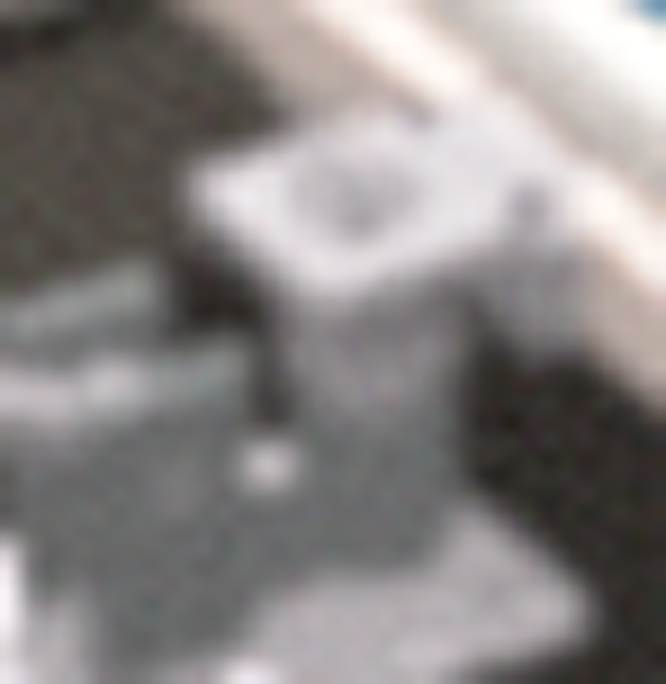

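View pics/t6b.png

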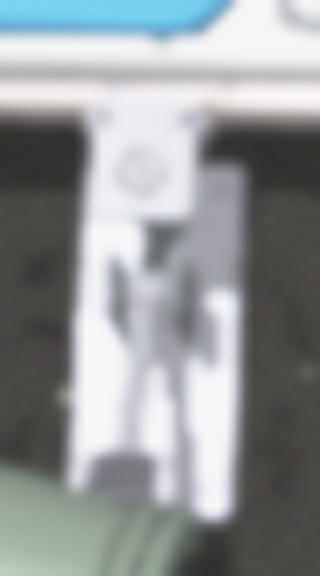

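```bash
python3 - <<'E'
from h import *
d=snapshot("top");e=snapshot("scene")
S=lambda U,V:(185+(U+.5)/8-.5,125+(V+.5)/8-.5)
print(onz(d,214.9,209.3,.124))
print("scene pad",onz(e,*S(122,335),.124))
o=np.array([.583,-.0357,0]);X=np.array([.997,-.075,0])
for a in np.arange(0,.51,.1):
    t=.52-a;p=o-X*(.13*np.cos(t)+0*.005)+np.array([0,0,.055+.13*np.sin(t)])+.005*(np.sin(t)*X+np.cos(t)*np.array([0,0,1]))
    print(round(a,1),p.round(4))
E
```

```text
[ 0.47939224 -0.03229498  0.124     ]
scene pad [ 0.46838222 -0.02902932  0.124     ]
0.0 [ 0.473  -0.0274  0.1239]
0.1 [ 0.4667 -0.027   0.1126]
0.2 [ 0.4615 -0.0266  0.1006]
0.3 [ 0.4576 -0.0263  0.0882]
0.4 [ 0.4549 -0.0261  0.0755]
0.5 [ 0.4535 -0.026   0.0626]
```

```bash

python3 -m crank '[[[-1,0.03,0.002,0,0,-0.036,0],[-1,0.06,0.005,0,0,-0.036,0],[-1,0.09,0.008,-0.01,0,-0.036,0],[-1,0.1,0.008,-0.02,0,-0.036,0],[-1,0.1,0.008,-0.03,0,-0.036,0]]]'
python3 -m crank '[[[-1,0,0,0,0,0,0],[-1,0,0,0,0,0,0],[-1,0,0,0,0,0,0]]]'
python3 - <<'E'
from h import *
print(read_state()["eef_pos"])
d=snapshot("scene");crop(d,(175,115,275,200),7,"s7.png")
E
```

```text
time_s: 11.28
eef_pos: [0.4835, -0.0291, 0.1819]
tcp_rot: [[0.996, -0.072, 0.045], [-0.072, -0.997, -0.001], [0.045, -0.002, -0.999]]
contact_force: [0.4, 0.6, 0.9]
opening: 0.0258
time_s: 11.53
eef_pos: [0.4831, -0.0291, 0.1817]
tcp_rot: [[0.996, -0.072, 0.044], [-0.072, -0.997, -0.001], [0.044, -0.002, -0.999]]
contact_force: [-0.3, 0.4, 0.2]
opening: 0.0
[ 0.48308706 -0.02906257  0.18170725]
```

View pics/s7.png

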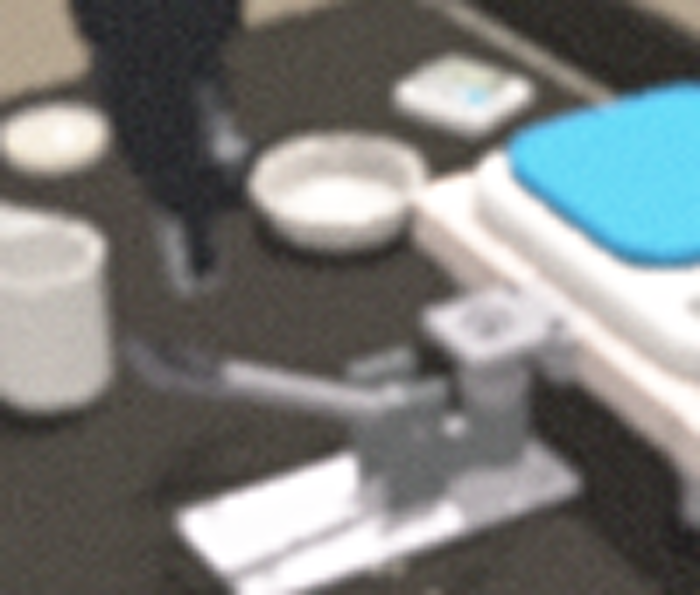

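```bash

python3 -m crank '[[[-1,-0.009,0.001,-0.01,0,0.084,0],[-1,-0.009,0.001,-0.02,0,0.084,0],[-1,-0.009,0.001,-0.027,0,0.084,0],[-1,-0.009,0.001,-0.027,0,0.084,0],[-1,-0.009,0.001,-0.027,0,0.084,0]]]'
python3 -m crank '[[[-1,0,0,0,0,0,0],[-1,0,0,0,0,0,0]]]'
python3 - <<'E'
from h import *
print(read_state()["eef_pos"])
d=snapshot("scene");crop(d,(175,115,275,200),7,"s8.png")
d=snapshot("top");crop(d,(175,130,265,230),6,"t8.png")
E
```

```text
time_s: 12.0
eef_pos: [0.4734, -0.028, 0.1542]
tcp_rot: [[0.997, -0.072, -0.001], [-0.072, -0.997, -0.001], [-0.001, 0.001, -1.0]]
contact_force: [0.0, -0.5, -0.0]
opening: -0.0
time_s: 12.17
eef_pos: [0.4735, -0.028, 0.1544]
tcp_rot: [[0.997, -0.072, -0.001], [-0.072, -0.997, -0.001], [-0.001, 0.001, -1.0]]
contact_force: [-0.3, -0.5, 1.1]
opening: -0.0005
[ 0.47349402 -0.0280337   0.15436884]
```

View pics/s8.png

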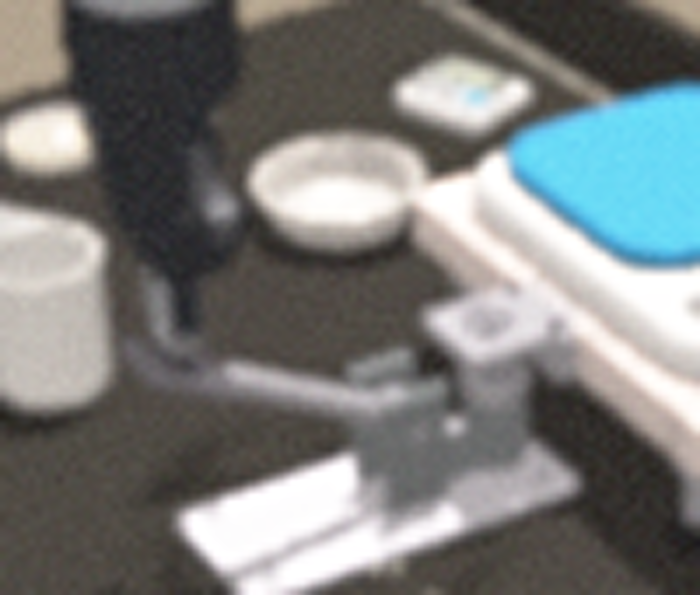

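View pics/t8.png

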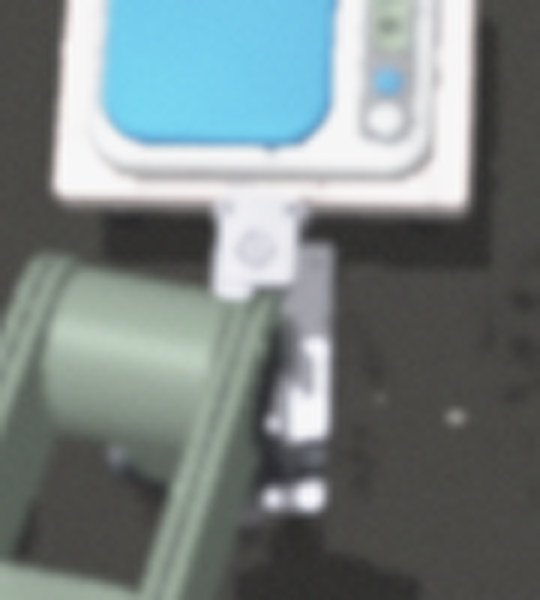

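The shut fingertips are right over the handle pad (scene crop 185,350). I'll start the trial stroke along the pad's arc.

```bash

python3 -m crank '[[[-1,0,0,-0.005,0,0,0],[-1,-0.001,0,-0.01,0,0,0],[-1,-0.003,0,-0.016,0,0,0],[-1,-0.005,0,-0.02,0,0,0],[-1,-0.006,0,-0.024,0,0,0]]]'
python3 -m crank '[[[-1,-0.002,0,-0.004,0,0,0],[-1,-0.003,0,-0.008,0,0,0],[-1,-0.005,0,-0.012,0,0,0],[-1,-0.006,0,-0.016,0,0,0],[-1,-0.007,0,-0.02,0,0,0]]]'
```

```text
time_s: 12.68
eef_pos: [0.4671, -0.0279, 0.1298]
tcp_rot: [[0.997, -0.072, -0.001], [-0.072, -0.997, -0.0], [-0.001, 0.001, -1.0]]
contact_force: [-0.6, 0.7, 2.2]
opening: -0.0002
time_s: 13.1
eef_pos: [0.4607, -0.0277, 0.1118]
tcp_rot: [[0.997, -0.072, -0.0], [-0.072, -0.997, -0.0], [-0.0, 0.0, -1.0]]
contact_force: [-5.0, 2.4, 16.5]
opening: 0.0001
```

```bash

python3 -m crank '[[[-1,-0.001,0,-0.004,0,0,0],[-1,-0.003,0,-0.008,0,0,0],[-1,-0.004,0,-0.012,0,0,0],[-1,-0.005,0,-0.015,0,0,0],[-1,-0.005,0,-0.018,0,0,0]]]'
python3 - <<'E'
from h import *
print(read_state()["eef_pos"],read_state()["contact_force"])
d=snapshot("scene");crop(d,(175,115,275,200),7,"s9.png")
E
```

```text
time_s: 13.52
eef_pos: [0.4571, -0.0275, 0.096]
tcp_rot: [[0.997, -0.072, 0.002], [-0.072, -0.997, 0.0], [0.002, -0.001, -1.0]]
contact_force: [-4.8, 2.2, 15.8]
opening: 0.0002
[ 0.45705093 -0.02752634  0.09596862] [-4.82792649  2.19584235 15.7629608 ]
```

View pics/s9.png

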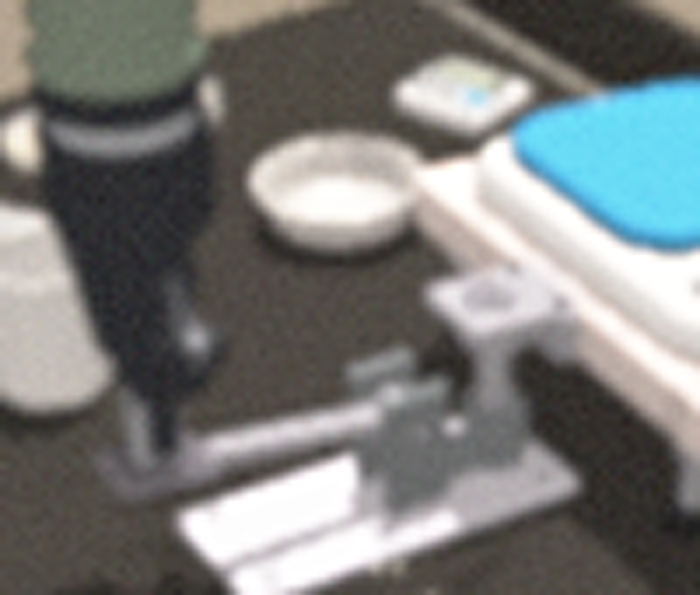

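The slab is rising: the ring went from (487,320) to (492,292) in the crop. The base plate has not moved. I'll press a little further, hold, then let the handle up.

```bash

python3 -m crank '[[[-1,-0.001,0,-0.003,0,0,0],[-1,-0.001,0,-0.006,0,0,0],[-1,-0.001,0,-0.006,0,0,0]]]'
python3 -m crank '[[[-1,0.001,0,0.01,0,0,0],[-1,0.003,0,0.018,0,0,0],[-1,0.005,0,0.025,0,0,0],[-1,0.007,0,0.031,0,0,0],[-1,0.009,0,0.037,0,0,0]]]'
python3 -m crank '[[[-1,0.002,0,0.006,0,0,0],[-1,0.004,0,0.014,0,0,0],[-1,0.006,0,0.022,0,0,0],[-1,0.008,0,0.028,0,0,0],[-1,0.008,0,0.03,0,0,0]]]'
python3 -m crank '[[[-1,0,0,0,0,0,0],[-1,0,0,0,0,0,0],[-1,0,0,0,0,0,0]]]'
python3 - <<'E'
from h import *
print(read_state()["eef_pos"],read_state()["contact_force"])
d=snapshot("scene");crop(d,(175,115,275,200),7,"s10.png")
E
```

```text
time_s: 13.82
eef_pos: [0.4563, -0.0274, 0.0909]
tcp_rot: [[0.997, -0.072, 0.002], [-0.072, -0.997, 0.001], [0.002, -0.001, -1.0]]
contact_force: [-4.8, 2.4, 15.9]
opening: 0.0005
time_s: 14.23
eef_pos: [0.4661, -0.0277, 0.1289]
tcp_rot: [[0.997, -0.072, 0.005], [-0.072, -0.997, -0.0], [0.005, -0.0, -1.0]]
contact_force: [1.9, 0.4, 0.2]
opening: 0.0001
time_s: 14.65
eef_pos: [0.4748, -0.0278, 0.1599]
tcp_rot: [[0.997, -0.072, 0.006], [-0.072, -0.997, -0.0], [0.006, -0.0, -1.0]]
contact_force: [-0.3, 0.2, -0.9]
opening: -0.0005
time_s: 14.9
eef_pos: [0.4743, -0.0277, 0.1594]
tcp_rot: [[0.997, -0.072, 0.005], [-0.072, -0.997, -0.0], [0.005, -0.0, -1.0]]
contact_force: [-0.1, -0.0, -0.5]
opening: 0.0
[ 0.47428916 -0.02768359  0.15938597] [-0.14115678 -0.01703619 -0.46875432]
```

View pics/s10.png

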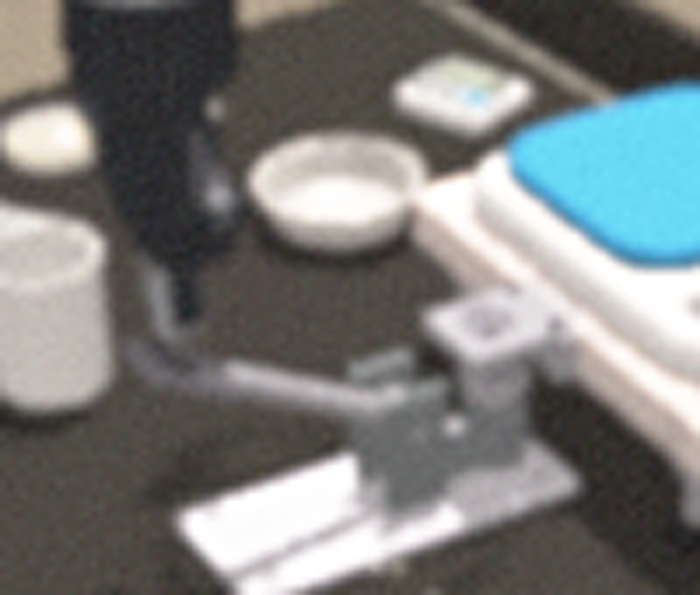

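The handle is back up, the slab is down (ring at 487,320 again) and the jack has not moved. Now the final stroke.

```bash

python3 -m crank '[[[-1,-0.001,0,-0.008,0,0,0],[-1,-0.002,0,-0.014,0,0,0],[-1,-0.004,0,-0.02,0,0,0],[-1,-0.006,0,-0.026,0,0,0],[-1,-0.008,0,-0.031,0,0,0]]]'
python3 -m crank '[[[-1,-0.002,0,-0.004,0,0,0],[-1,-0.003,0,-0.008,0,0,0],[-1,-0.005,0,-0.012,0,0,0],[-1,-0.006,0,-0.016,0,0,0],[-1,-0.007,0,-0.02,0,0,0]]]'
python3 -m crank '[[[-1,-0.001,0,-0.004,0,0,0],[-1,-0.002,0,-0.008,0,0,0],[-1,-0.003,0,-0.012,0,0,0],[-1,-0.004,0,-0.015,0,0,0],[-1,-0.004,0,-0.018,0,0,0]]]'
python3 -m crank '[[[-1,0,0,-0.003,0,0,0],[-1,-0.001,0,-0.006,0,0,0],[-1,-0.001,0,-0.008,0,0,0],[-1,-0.001,0,-0.008,0,0,0]]]'
```

```text
time_s: 15.37
eef_pos: [0.4655, -0.0275, 0.1272]
tcp_rot: [[0.997, -0.072, 0.003], [-0.072, -0.997, 0.0], [0.003, -0.001, -1.0]]
contact_force: [0.2, 1.1, 1.6]
opening: 0.0004
time_s: 15.78
eef_pos: [0.4595, -0.0273, 0.1093]
tcp_rot: [[0.997, -0.072, 0.005], [-0.072, -0.997, 0.001], [0.005, -0.001, -1.0]]
contact_force: [-4.3, 2.8, 16.6]
opening: 0.0003
time_s: 16.2
eef_pos: [0.4561, -0.027, 0.0932]
tcp_rot: [[0.997, -0.072, 0.006], [-0.072, -0.997, 0.001], [0.006, -0.002, -1.0]]
contact_force: [-5.8, 1.7, 16.6]
opening: 0.0
time_s: 16.53
eef_pos: [0.4552, -0.0269, 0.0866]
tcp_rot: [[0.997, -0.072, 0.006], [-0.072, -0.997, 0.002], [0.006, -0.002, -1.0]]
contact_force: [-4.7, 2.1, 15.2]
opening: -0.0004
```

```bash

python3 -m crank '[[[-1,0,0,-0.003,0,0,0],[-1,-0.001,0,-0.006,0,0,0],[-1,-0.001,0,-0.007,0,0,0],[-1,-0.001,0,-0.007,0,0,0]]]'
python3 -m crank '[[[-1,0,0,-0.002,0,0,0],[-1,0,0,-0.002,0,0,0],[-1,0,0,-0.002,0,0,0]]]'
python3 - <<'E'
from h import *
print(read_state()["eef_pos"],read_state()["contact_force"])
d=snapshot("scene");crop(d,(175,115,275,200),7,"s11.png")
d=snapshot("top");crop(d,(140,110,300,230),5,"t11.png")
E
```

```text
time_s: 16.87
eef_pos: [0.4549, -0.0269, 0.0814]
tcp_rot: [[0.997, -0.072, 0.006], [-0.072, -0.997, 0.002], [0.006, -0.002, -1.0]]
contact_force: [-5.1, 2.4, 16.4]
opening: 0.0002
time_s: 17.12
eef_pos: [0.4548, -0.0268, 0.0812]
tcp_rot: [[0.997, -0.072, 0.006], [-0.072, -0.997, 0.002], [0.005, -0.002, -1.0]]
contact_force: [-6.4, 2.3, 17.8]
opening: -0.0003
[ 0.45483258 -0.02683364  0.0812425 ] [-6.37902371  2.2818361  17.83552227]
```

View pics/s11.png

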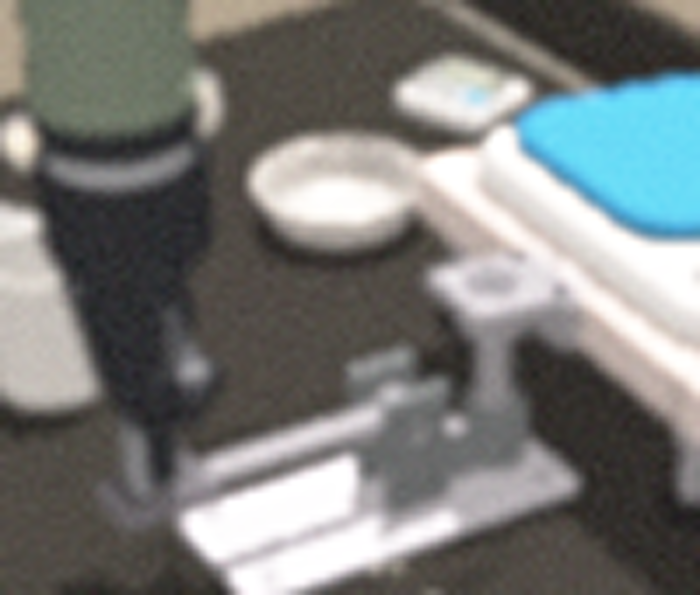

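View pics/t11.png

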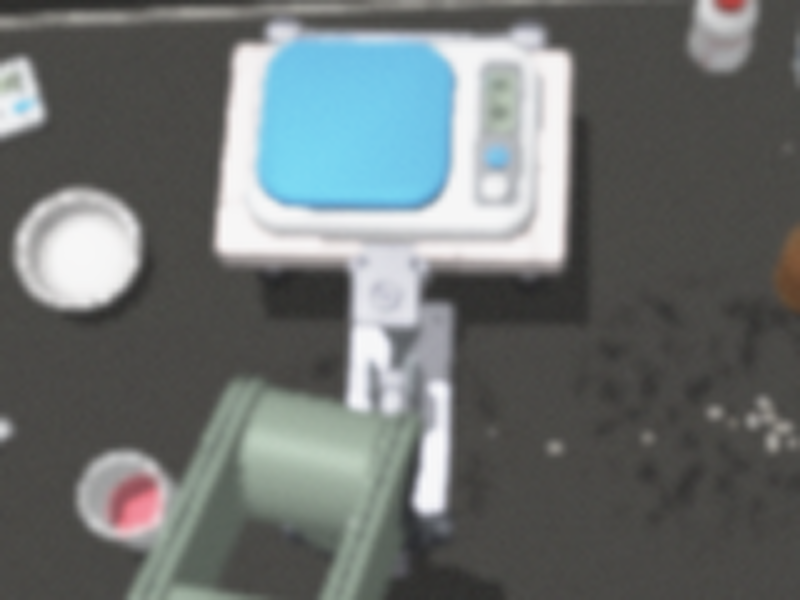

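The handle is at its stop: the last 2 mm commanded moved the tip only 0.2 mm, and the tip is at z 62 mm. The lug is up (ring now at 492,280) with the saddle under it. The plate is flat and unmoved, and the beaker, dish and bottle are in place, so I'm handing in.

```bash
python3 - <<'E'
from h import *
print(finish_job())
s=read_state();print(s["time_s"],s["eef_pos"],s["contact_force"])
E
```

```text
the job is handed in; nothing more can be done
None
the job is handed in; nothing more can be done
```

I set the jack flat under the lug with its saddle beneath the lift point and let go of it. I then made one trial stroke, let the handle all the way up, and pressed it down to its stop a second time. I handed the job in at about 17 s, still holding the handle down; no verdict was reported.

- **Handle and slab:** The fingertips were at 62 mm, where the pad should be at the stop. The last 2 mm commanded moved them only 0.2 mm. The press was about 18 N, and the pictures showed the slab front raised.
- **Jack:** The pictures showed the plate flat, and it had not moved during either stroke.
- **Bystanders:** I saw the beaker and dish in place at the end. Only the edge of the bottle was in the last picture, and I did not measure any of the three again.
- **Slab contact:** The robot was never seen to touch the slab or scale.

**Disagreement between checks:** After placing the jack, the two cameras and the arm's own reading put the saddle 0 to 4 mm from the lift point. One rear corner of the plate, partly hidden in the top view, gave about 11 mm; I set that reading aside. The job allows 9 mm when the jack is placed and 12 mm at the end.

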